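# Pack up the drilling spot and hold the length stop on its mark

### The job

Get the drilling spot ready: lay the two plain slats crosswise on the two base slats, one squarely over the blue bands at each end, and let go of them. Then press the green lock button so that the length stop's boom springs free, take the boom by its orange grip and draw it out until the black pointer stands over the red rider on the scale. Finish while holding the grip there against the spring, without letting go; leave the rider and everything else on the bench where it is.

Things in the scene. Friction and masses are not known exactly. Their poses are not given: they have to be found in the camera images.
- plate: square steel plate, 150 x 150 x 6 mm, fixed flat on the bench; origin at the centre of its underside, z up. The two base slats lie on it along its x axis.
- base_slat_a: light wooden packing slat with two blue painted bands, 130 x 28 x 18 mm (x, y, z), loose, already lying on the plate with its length along the plate's x axis, 42 mm from the plate's centre towards the plate's +y. Origin at the centre of its underside. The blue bands are 28 mm wide, across the slat, centred 38 mm either side of its middle.
- base_slat_b: same as base_slat_a, lying parallel to it, 42 mm from the plate's centre towards the plate's -y (the two are 84 mm apart, centre to centre, square side by side).
- slat_a: plain light wooden packing slat without bands, 130 x 28 x 18 mm (length x, width y, height z), loose on the bench, 35 to 65 g; origin at the centre of its underside. It belongs in the upper layer, in either place.
- slat_b: same as slat_a; the two plain slats are interchangeable.
- stop: telescoping length stop, fixed to the bench: yellow housing 150 x 56 x 50 mm (x, y, z; z 0 to 50), origin at the centre of its underside. Its boom slides out of the housing's +x end, straight along the stop's +x axis. A white scale with black marks every 10 mm (top 23 mm above the bench) runs beside the boom, parallel to it, 42 to 62 mm to the +y side, out to x = 225 mm.
- boom (a joint): how far the boom is out, m: 0 = fully in (locked at the start), at most 0.115. The button releases it; a light spring then pops it out to about 0.015 (room enough to clear the catch, so the button may be let go), and pulls it back towards 0.015 with 60 N/m (up to 5 N) when it is drawn farther: left alone, it slides back. It is not locked again anywhere farther out.
- head: the boom's outer end: a dark block with a steel stop plate at its front (plate 70 mm wide across y, up to 40 mm above the bench) and on the block an upright orange grip post 24 x 30 mm (x, y; axes as the stop's) from 38 to 84 mm above the bench. It has its origin at bench height under the post's centre, at the stop's x = 95 mm + boom, y = 0.
- grip_top (a point): centre of the top face of the orange grip post, 84 mm above the bench.
- pointer (a point): tip region of the thin black pointer that sticks out from the head towards the stop's +y side, just above the scale; it moves with the boom (at the stop's x = 95 mm + boom).
- rider_mark (a point): top centre of the small red rider (6 mm wide along the scale, 26 mm across) clamped on the white scale, under the pointer's path: the mark to set. Axes as the stop's. Not to be moved.
- rider (a joint): where the red rider sits, m, on the same measure as boom: the pointer is over the rider's middle when boom equals rider. Lies between 0.050 and 0.095; stiff.
- lock (a joint): travel of the green lock button, m: 0 = up, 0.007 = fully down (about 5 N); the boom is freed at 0.004. It springs up again.
- lock_top (a point): centre of the top face of the round green lock button (30 mm diameter) on top of the housing, 62 mm above the bench when up.
- socket: steel socket, 22 mm diameter, 30 mm tall, standing among the loose slats; bystander, leave where it is. Origin at the centre of its underside, at bench level.
- wrench: steel open-ended wrench, 170 mm long, lying flat; bystander, leave where it is. Origin at the middle of it, about bench level.
- driver: screwdriver with blue handle, 200 mm long, lying flat; bystander, leave where it is. Origin at the middle of it, about bench level.
- cutter: brass-coloured annular cutter, 28 mm diameter, 62 mm tall, standing; bystander, leave where it is. Origin at the centre of its underside, at bench level.
- oil: yellow oil bottle, 56 mm diameter, 150 mm tall, standing; bystander, leave where it is. Origin at the centre of its underside, at bench level.
- tin: green tin, 72 mm diameter, 80 mm tall, standing; bystander, leave where it is. Origin at the centre of its underside, at bench level.

How it is judged:
On the way, in this order (a step that is already met when the one before it is completed fails the run):
1. both plain slats lie crosswise on the base slats over the blue bands, released and at rest (((x of slat_a in the frame of plate between 0.028 and 0.048 m and y of slat_a in the frame of plate between -0.014 and 0.014 m and z of slat_a in the frame of plate between 0.021 and 0.027 m and angle between the x axis of each of slat_a, slat_b and the y axis of plate, either way round below 0.14 rad and x of slat_b in the frame of plate between -0.048 and -0.028 m and y of slat_b in the frame of plate between -0.014 and 0.014 m and z of slat_b in the frame of plate between 0.021 and 0.027 m) or (x of slat_a in the frame of plate between -0.048 and -0.028 m and y of slat_a in the frame of plate between -0.014 and 0.014 m and z of slat_a in the frame of plate between 0.021 and 0.027 m and angle between the x axis of each of slat_a, slat_b and the y axis of plate, either way round below 0.14 rad and x of slat_b in the frame of plate between 0.028 and 0.048 m and y of slat_b in the frame of plate between -0.014 and 0.014 m and z of slat_b in the frame of plate between 0.021 and 0.027 m)) and y of base_slat_a in the frame of plate between 0.032 and 0.052 m and x of base_slat_a in the frame of plate between -0.01 and 0.01 m and angle between the x axis of each of base_slat_a, base_slat_b and the x axis of plate, either way round below 0.12 rad and z of base_slat_a in the frame of plate between 0.003 and 0.009 m and y of base_slat_b in the frame of plate between -0.052 and -0.032 m and x of base_slat_b in the frame of plate between -0.01 and 0.01 m and z of base_slat_b in the frame of plate between 0.003 and 0.009 m and contact force between the fingers and slat_a below 0.1 N and linear speed of each of slat_a, slat_b below 0.02 m/s and contact force between the fingers and slat_b below 0.1 N), for 0.2 s.
2. the lock button is pressed and the boom springs free (value of joint lock above 0.0025 m and value of joint boom above 0.003 m), for 0.02 s.
At the end, for the whole second after the job is handed in: Fingers hold the head (over 1 N), boom still, pointer within 4 mm of the rider's middle. Plain slats released on the base slats: crosswise within 8 degrees, within 10 mm of the bands' middle, 14 mm of centred lengthwise. Base slats within 10 mm (7 degrees) of their places on the plate (all of step 1 and x of pointer in the frame of rider_mark between -0.004 and 0.004 m and contact force between the fingers and head above 1 N and velocity of joint boom between -0.01 and 0.01 m/s); the arm keeps its last pose, push and grip.
It fails at once if a bystander (socket, wrench, screwdriver, cutter, oil bottle, tin) is moved more than 20 mm (distance of any of socket, wrench, driver, cutter, oil, tin from where it was at the start of the episode above 0.02 m).
It fails at once if the red rider is shifted by more than 5 mm (distance of rider_mark from where it was at the start of the episode above 0.005 m).
It also fails if it takes over 72 s, if anything falls off the work surface, if the arm or the gripper's body presses on something with over 40 N, if the wrist force passes 120 N, or if a joint passes its speed limit or range.

### The arm

A 6-joint arm with a two-finger parallel gripper is mounted at the origin on the work surface. World frame = base frame: x ahead of the robot, y to its left, z up, the work surface at z = 0. Lengths are in m, angles in rad, forces in N, time in s.
With the tool pointing down it reaches from about 0.35 to 0.975 m from the base axis. Payload 4.9 kg.
Tool frame: the origin (TCP) lies on the centre line of the jaws, within the pads' length; the fingertips stand 14 mm ahead of it and the grasp point (between the pads) lies 5 mm behind it (manip.nose_length is the distance from the TCP to the fingertips, in m); z points along the fingers, y is the line along which they close (so a half turn about z gives the same grasp; the last joint's range is limited). The gripper opens to 85 mm and grips with 20 to 120 N. Pads are 22 mm wide; open, the fingers measure 114 mm over their backs; the gripper's body (76 mm by 85 mm) begins 54 mm behind the grasp point. The pads swing forward as they close: fully open they stand 13 mm farther back than shut.
Start: joints at [1.027, 0.053, 1.613, -0, 1.476, -0.119], TCP at [0.258, 0.569, 0.245] pointing down, gripper open.
Joint ranges: [-3.01, 3.01], [-1.01, 2.22], [0.06, 2.58], [-1.02, 4.17], [0.09, 2.62], [-3.14, 3.14]. Speed limits (rad/s): [2.57, 2.57, 3.14, 3.14, 3.14, 3.14].

### API

Orientations are given as a unit quaternion [w, x, y, z].
In Python, from plant import manip, imaging gives the robot as it stands.
- The arm moves only by the tool play_rows, never from a script. Its argument "commands" is a list of rows, each a list of 6 numbers: the shift along the tool's x, y, z in mm, then the turn, a rotation vector about the tool's x, y, z in degrees. A call has 1 to 5 rows; each row shifts and turns the commanded pose from where the row before left it, along the tool's axes as they then stand; what a row does not reach is not made up. A row lasts 1/12 s, in which the tool goes at most 41.7 mm and 7.16 degrees, less where a joint would pass 70% of its speed; a pose out of reach is approached as far as the arm can. A call is refused whole if a number of a shift passes 41.7 or a number of a turn 7.16, either way. A call with a gripper value outside its range is refused whole. "hand" is the finger opening in mm, from 0 to 85.4, set as the call begins (left out, the last holds). The fingers move at their own pace and stop on an object; the grip force is fixed at half the most. Time passes only in rows, so rows that do not move let the fingers close. It gives the time, the measured TCP pose, the force, the opening and the grip force at its end, in the units of the state.
- manip.state(): the state, without advancing time (a new reading comes with each control period).
- imaging.grab_frame(name): name is "scene" or "top" or "wrist"; returns a dict with "image" (420x560x3 uint8, red, green, blue), "fx", "fy", "cx", "cy" (pixels), "k1" (the pictures are not rectified: a ray, as slopes to the right and down, at radius r is drawn at 1 + k1 r^2 times it, then the intrinsics apply), "R" (3x3) and "t" (3): a world point X has camera coordinates R X + t; the wrist camera has in their place "mount" (4x4, takes a point from camera to tool coordinates, whose origin is the TCP and whose axes are the flange's). Camera axes: x right, y down, z forward; pixel columns grow to the right and rows downward; lengths in m; the calibration is good to about 2 mm. A picture is of the moment at which its call begins: read the wrist's pose just before it. There is no depth.
- manip.job_done(): hands the job in; it is judged then, once.
The state is a dict: "time": time; "joint_pos": joint angles; "joint_vel": joint speeds; "joint_efforts": joint torques, N m; "tool_pos": TCP position; "tool_rot": TCP orientation; "contact_force": force on the tool from outside, world axes, zero at the start; "ft_torque": the same for the moment, N m; "gripper_width": opening from 0.0 (shut) to 1.0 (fully open); "grasp_force": force on a finger pad.
Only numpy, scipy, OpenCV 4.12 (cv2) and the standard library are available. Lean on these libraries where they do the work, as an engineer would, in place of code of your own. Each camera call takes 0.05 s, during which the arm holds its last target. There are 200 camera calls.

## Working session

There is one attempt and no reset: what is moved stays moved. The work goes in short steps, Python scripts to look and compute and a tool call to move; the robot and the scene stay as the last step left them, time stands still between calls to the robot, and variables do not carry over. Pictures are saved under pics/ and viewed, at most 10 in all, crops included, and the job is handed in when it is done.

Besides the shell and the picture viewer there is one more tool, called after ">>>" as name([rows], argument=value, ...), one row to a line, values as JSON. play_rows: Moves the arm, as the interface text tells. Its arguments: {"type":"object","properties":{"commands":{"type":"array","items":{"type":"array","items":{"type":"number"}}},"hand":{"type":"number"}},"required":["commands"]}

```bash
mkdir -p pics; cat > h.py <<'E'
import numpy as np, cv2
from scipy.spatial.transform import Rotation as Ro
from plant import manip, imaging
def grab(n):
    s=manip.state(); f=imaging.grab_frame(n)
    if n=="wrist":
        q=np.array(s["tool_rot"]); Rt=Ro.from_quat(q[[1,2,3,0]]).as_matrix()
        M=np.array(f["mount"]); Rc=Rt@M[:3,:3]; c=Rt@M[:3,3]+np.array(s["tool_pos"])
        f["R"]=Rc.T; f["t"]=-Rc.T@c
    return f
def save(f,p): cv2.imwrite(p,f["image"][:,:,::-1])
def px2w(f,u,v,z):
    d=np.array([(u-f["cx"])/f["fx"],(v-f["cy"])/f["fy"]]); x=d.copy()
    for _ in range(20): x=d/(1+f["k1"]*(x@x))
    R=np.array(f["R"]);t=np.array(f["t"]); c=-R.T@t; r=R.T@np.array([x[0],x[1],1])
    return c+r*(z-c[2])/r[2]
def w2px(f,X):
    p=np.array(f["R"])@np.array(X)+np.array(f["t"]); a=p[:2]/p[2]; a=a*(1+f["k1"]*(a@a))
    return np.array([a[0]*f["fx"]+f["cx"],a[1]*f["fy"]+f["cy"]])
E
python3 - <<'E'
from h import *
for n in("top","scene"):
    f=grab(n); save(f,f"pics/{n}0.png"); print(n,f["fx"],f["k1"],-np.array(f["R"]).T@np.array(f["t"]))
f=grab("top")
for p in [(100,100),(460,100),(280,210),(100,320),(460,320)]: print(p,px2w(f,*p,0.0).round(3))
s=manip.state();print(s["tool_rot"],s["gripper_width"],manip.nose_length)
E
```

```text
top 423.70335876941334 -0.1091352661042648 [ 0.42924631 -0.01231115  1.09626919]
scene 386.73051833968316 -0.07600701904426453 [ 0.99528091 -0.4720148   0.80589832]
(100, 100) [0.889 0.479 0.   ]
(460, 100) [ 0.895 -0.531  0.   ]
(280, 210) [ 0.582 -0.023  0.   ]
(100, 320) [0.295 0.439 0.   ]
(460, 320) [ 0.293 -0.49   0.   ]
[-2.50865353e-04  2.10817515e-01  9.77525108e-01 -7.59183546e-04] 1.003057403975775 0.014
```

View pics/top0.png

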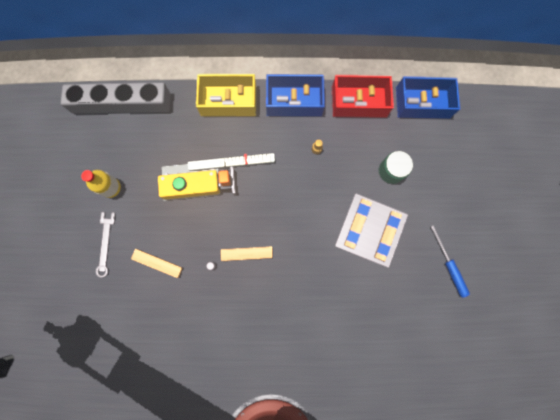

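View pics/scene0.png

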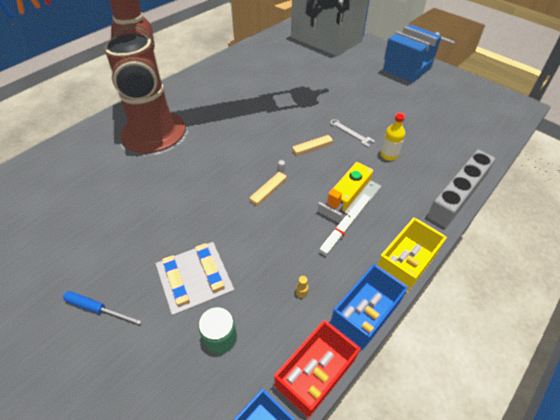

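The top view shows plain slats at about (157,264) and (247,254), the plate at (372,230), the button at (180,184), the grip at (225,178), the rider at (246,159) and the socket at (210,266). I'll measure these by colour next.

```bash
cat > m.py <<'E'
from h import *
f=grab("top"); im=f["image"]; hsv=cv2.cvtColor(im,cv2.COLOR_RGB2HSV)
def comps(lo,hi,box,z,amin=8,name=""):
    m=cv2.inRange(hsv,np.array(lo),np.array(hi)); k=np.zeros_like(m); x0,y0,x1,y1=box; k[y0:y1,x0:x1]=m[y0:y1,x0:x1]
    for c in cv2.findContours(k,cv2.RETR_EXTERNAL,cv2.CHAIN_APPROX_NONE)[0]:
        if len(c)<6: continue
        ar=cv2.contourArea(c)
        if ar<amin: continue
        r=cv2.minAreaRect(c); P=np.array([px2w(f,*p,z)[:2] for p in cv2.boxPoints(r)])
        e=[P[1]-P[0],P[2]-P[1]]; L=[np.linalg.norm(a) for a in e]; a=e[int(np.argmax(L))]
        print(name,np.round(r[0],1),"c",P.mean(0).round(4),"L",np.round(L,3),"ang",round(np.degrees(np.arctan2(a[1],a[0]))%180,1))
comps((10,60,120),(25,255,255),(125,240,280,285),.018,100,"slat")
comps((0,0,120),(179,60,255),(330,190,415,270),.006,500,"plate")
comps((105,150,80),(125,255,255),(330,190,415,270),.024,20,"band")
comps((45,120,60),(80,255,255),(165,170,195,200),.062,20,"button")
comps((5,170,120),(16,255,255),(212,165,240,195),.084,20,"grip")
comps((20,150,120),(33,255,255),(150,165,225,205),.05,200,"housing")
comps((0,0,190),(179,40,255),(185,145,280,175),.023,20,"scale")
comps((0,150,100),(6,255,255),(235,145,260,175),.028,2,"rider")
comps((172,150,100),(179,255,255),(235,145,260,175),.028,2,"rider")
comps((0,0,120),(179,60,255),(200,258,220,275),.03,5,"socket")
E
python3 m.py
```

```text
slat [156.2 263. ] c [0.4425 0.292 ] L [0.032 0.135] ang 68.7
slat [246.1 253.5] c [0.4677 0.0632] L [0.133 0.032] ang 93.6
plate [372.  229.5] c [ 0.531  -0.2633] L [0.225 0.208] ang 90.2
band [383.7 249.1] c [ 0.478  -0.2867] L [0.015 0.019] ang 63.2
band [393.6 221.2] c [ 0.5494 -0.315 ] L [0.018 0.02 ] ang 71.5
scale [214.7 167.1] c [0.6908 0.1476] L [0.156 0.047] ang 96.1
scale [260.5 158.1] c [0.7148 0.0283] L [0.072 0.024] ang 96.1
socket [209.5 266. ] c [0.4358 0.1534] L [0.048 0.04 ] ang 90.3
```

```bash
cat > plan.py <<'E'
from h import *
import sys,json
def plan(x,y,z,yaw=None):
    s=manip.state(); p=np.array(s["tool_pos"]); q=np.array(s["tool_rot"]); T=Ro.from_quat(q[[1,2,3,0]]).as_matrix()
    cur=np.degrees(np.arctan2(T[1,1],T[0,1])); print("now",p.round(4),"yaw",round(cur,1),"tz",T[:,2].round(3),"F",np.round(s["contact_force"],1),"w",round(s["gripper_width"]*85.4,1),"grip",round(s["grasp_force"],1),"t",round(s["time"],2))
    d=0 if yaw is None else (yaw-cur+90)%180-90
    D=np.array([x,y,z])-p; n=int(max(1,np.ceil(np.linalg.norm(D)*1000/36),np.ceil(abs(d)/6.8)))
    rows=[]
    for i in range(n):
        l=T.T@D/n*1000; r=-d/n
        rows.append([round(float(v)) if n>1 else round(float(v),1) for v in l]+[0,0,round(r,1)])
        T=T@Ro.from_rotvec([0,0,np.radians(r)]).as_matrix()
    for i in range(0,n,5): print(json.dumps(rows[i:i+5]))
if __name__=="__main__": plan(*[float(a) for a in sys.argv[1:]])
E
python3 plan.py .4425 .292 .12 158.7; python3 plan.py .4425 .292 .12 60
```

```text
now [0.2574 0.5691 0.2445] yaw 65.7 tz [-0.001 -0.001 -1.   ] F [0.1 0.2 0.5] w 85.4 grip 0.0 t 0.2
[[-22, -14, 10, 0, 0, 6.7], [-23, -11, 10, 0, 0, 6.7], [-24, -8, 10, 0, 0, 6.7], [-25, -5, 10, 0, 0, 6.7], [-26, -2, 10, 0, 0, 6.7]]
[[-26, 1, 10, 0, 0, 6.7], [-25, 4, 10, 0, 0, 6.7], [-25, 7, 10, 0, 0, 6.7], [-24, 9, 10, 0, 0, 6.7], [-23, 12, 10, 0, 0, 6.7]]
[[-21, 15, 10, 0, 0, 6.7], [-19, 17, 10, 0, 0, 6.7], [-17, 19, 10, 0, 0, 6.7]]
now [0.2574 0.5691 0.2445] yaw 65.7 tz [-0.001 -0.001 -1.   ] F [0.1 0.2 0.5] w 85.4 grip 0.0 t 0.2
[[-28, -18, 12, 0, 0, 0.6], [-28, -17, 12, 0, 0, 0.6], [-29, -17, 12, 0, 0, 0.6], [-29, -17, 12, 0, 0, 0.6], [-29, -16, 12, 0, 0, 0.6]]
[[-29, -16, 12, 0, 0, 0.6], [-29, -16, 12, 0, 0, 0.6], [-29, -16, 12, 0, 0, 0.6], [-30, -15, 12, 0, 0, 0.6], [-30, -15, 12, 0, 0, 0.6]]
```

>>> play_rows([
  [-22,-14,10,0,0,6.7],
  [-23,-11,10,0,0,6.7],
  [-24,-8,10,0,0,6.7],
  [-25,-5,10,0,0,6.7],
  [-26,-2,10,0,0,6.7],
])

```text
time: 0.62
tool_pos: [0.3293, 0.4617, 0.1946]
tool_rot: [-0.0, 0.486, 0.874, -0.0]
contact_force: [0.0, -0.7, -0.4]
gripper_width: 1.002
grasp_force: 0.0
```

>>> play_rows([
  [-26,1,10,0,0,6.7],
  [-25,4,10,0,0,6.7],
  [-25,7,10,0,0,6.7],
  [-24,9,10,0,0,6.7],
  [-23,12,10,0,0,6.7],
])

```text
time: 1.03
tool_pos: [0.4011, 0.3545, 0.1447]
tool_rot: [-0.0, 0.717, 0.697, -0.0]
contact_force: [0.2, -0.2, -0.1]
gripper_width: 1.001
grasp_force: 0.0
```

>>> play_rows([
  [-21,15,10,0,0,6.7],
  [-19,17,10,0,0,6.7],
  [-17,19,10,0,0,6.7],
  [0,0,0,0,0,0],
])

```text
time: 1.37
tool_pos: [0.4439, 0.2883, 0.1129]
tool_rot: [0.0, 0.828, 0.56, -0.002]
contact_force: [-1.7, -0.5, -0.3]
gripper_width: 1.0
grasp_force: 0.0
```

```bash
python3 - <<'E'
from h import *
f=grab("wrist"); save(f,"pics/w1.png"); hsv=cv2.cvtColor(f["image"],cv2.COLOR_RGB2HSV)
m=cv2.inRange(hsv,np.array((10,60,120)),np.array((25,255,255)))
for c in cv2.findContours(m,cv2.RETR_EXTERNAL,cv2.CHAIN_APPROX_NONE)[0]:
    if cv2.contourArea(c)<1500: continue
    r=cv2.minAreaRect(c); P=np.array([px2w(f,*p,.018)[:2] for p in cv2.boxPoints(r)]); e=[P[1]-P[0],P[2]-P[1]]; L=[np.linalg.norm(a) for a in e]; a=e[int(np.argmax(L))]
    print(np.round(r[0]),P.mean(0).round(4),np.round(L,3),np.degrees(np.arctan2(a[1],a[0]))%180)
E
python3 plan.py .4425 .292 .018 158.7
```

```text
[277. 208.] [0.441  0.2938] [0.028 0.13 ] 69.59341459812612
[526. 210.] [0.616  0.2201] [0.046 0.163] 82.36950123184182
now [0.4434 0.2899 0.1138] yaw -21.6 tz [-0.003 -0.001 -1.   ] F [-1.1  0.7  0.6] w 85.5 grip 0.0 t 1.42
[[1, 0, 32, 0, 0, -0.1], [1, 0, 32, 0, 0, -0.1], [1, 0, 32, 0, 0, -0.1]]
```

View pics/w1.png

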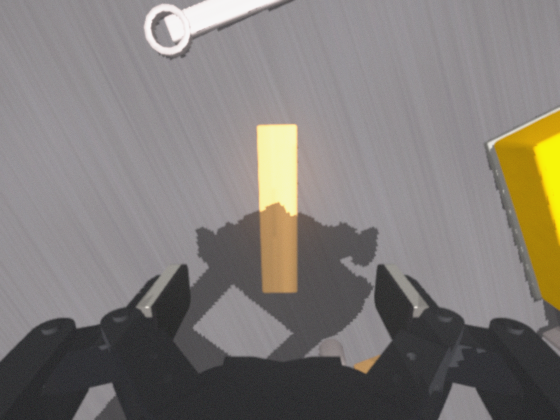

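The wrist picture shows the slat centred at (277,208), measuring 28 x 130 mm as specified, and it agrees with the top view to 2 mm. I'll go down and grasp it.

>>> play_rows([
  [2,1,32,0,0,0],
  [1,1,32,0,0,-0.8],
  [0,1,31,0,0,0],
  [0,0,0,0,0,0],
])

```text
time: 1.75
tool_pos: [0.4423, 0.292, 0.0142]
tool_rot: [-0.001, 0.822, 0.57, -0.006]
contact_force: [-0.8, -0.6, -1.6]
gripper_width: 1.003
grasp_force: 0.0
```

>>> play_rows([
  [0,0,0,0,0,0],
  [0,0,0,0,0,0],
  [0,0,0,0,0,0],
  [0,0,0,0,0,0],
  [0,0,0,0,0,0],
], hand=15)

```text
time: 2.17
tool_pos: [0.4486, 0.2944, 0.0228]
tool_rot: [0.0, 0.822, 0.569, 0.002]
contact_force: [-8.6, -4.4, 12.8]
gripper_width: 0.31
grasp_force: 61.7
```

>>> play_rows([
  [0,0,0,0,0,0],
  [0,0,0,0,0,0],
  [0,0,0,0,0,0],
  [0,0,0,0,0,0],
])

```text
time: 2.5
tool_pos: [0.449, 0.2944, 0.0228]
tool_rot: [0.0, 0.822, 0.569, 0.002]
contact_force: [-0.6, -0.2, 6.8]
gripper_width: 0.304
grasp_force: 60.3
```

```bash
python3 plan.py .49 -.17 .19 68
```

```text
now [0.449  0.2944 0.0228] yaw -20.6 tz [ 0.004  0.002 -1.   ] F [-0.6 -0.2  6.8] w 26.0 grip 60.3 t 2.5
[[-30, 14, -12, 0, 0, -6.3], [-31, 11, -12, 0, 0, -6.3], [-32, 8, -12, 0, 0, -6.3], [-33, 4, -12, 0, 0, -6.3], [-33, 0, -12, 0, 0, -6.3]]
[[-33, -3, -12, 0, 0, -6.3], [-33, -7, -12, 0, 0, -6.3], [-32, -11, -12, 0, 0, -6.3], [-30, -14, -12, 0, 0, -6.3], [-28, -17, -12, 0, 0, -6.3]]
[[-26, -20, -12, 0, 0, -6.3], [-24, -23, -12, 0, 0, -6.3], [-21, -26, -12, 0, 0, -6.3], [-18, -28, -12, 0, 0, -6.3]]
```

>>> play_rows([
  [0,0,-20,0,0,0],
  [0,0,-30,0,0,0],
  [0,0,0,0,0,0],
])

```text
time: 2.75
tool_pos: [0.4509, 0.2953, 0.0764]
tool_rot: [0.001, 0.822, 0.569, 0.005]
contact_force: [2.1, 0.3, 0.8]
gripper_width: 0.307
grasp_force: 59.4
```

```bash
python3 plan.py .47 -.20 .19 68
```

```text
now [0.4509 0.2953 0.0764] yaw -20.6 tz [ 0.009  0.004 -1.   ] F [2.1 0.3 0.8] w 26.2 grip 59.4 t 2.75
[[-30, 13, -8, 0, 0, -5.9], [-32, 10, -8, 0, 0, -5.9], [-32, 6, -8, 0, 0, -5.9], [-33, 3, -8, 0, 0, -5.9], [-33, 0, -8, 0, 0, -5.9]]
[[-33, -4, -8, 0, 0, -5.9], [-32, -7, -8, 0, 0, -5.9], [-31, -10, -8, 0, 0, -5.9], [-30, -14, -8, 0, 0, -5.9], [-29, -17, -8, 0, 0, -5.9]]
[[-27, -19, -8, 0, 0, -5.9], [-25, -22, -8, 0, 0, -5.9], [-22, -25, -8, 0, 0, -5.9], [-19, -27, -8, 0, 0, -5.9], [-17, -29, -8, 0, 0, -5.9]]
```

>>> play_rows([
  [-30,13,-8,0,0,-5.9],
  [-32,10,-8,0,0,-5.9],
  [-32,6,-8,0,0,-5.9],
  [-33,3,-8,0,0,-5.9],
  [-33,0,-8,0,0,-5.9],
])

```text
time: 3.17
tool_pos: [0.4541, 0.1274, 0.1108]
tool_rot: [0.0, 0.648, 0.762, 0.0]
contact_force: [-0.1, 0.1, 0.2]
gripper_width: 0.304
grasp_force: 59.5
```

>>> play_rows([
  [-33,-4,-8,0,0,-5.9],
  [-32,-7,-8,0,0,-5.9],
  [-31,-10,-8,0,0,-5.9],
  [-30,-14,-8,0,0,-5.9],
  [-29,-17,-8,0,0,-5.9],
])

```text
time: 3.58
tool_pos: [0.4604, -0.038, 0.1509]
tool_rot: [0.0, 0.433, 0.901, 0.0]
contact_force: [1.0, 0.5, -0.5]
gripper_width: 0.307
grasp_force: 59.4
```

>>> play_rows([
  [-27,-19,-8,0,0,-5.9],
  [-25,-22,-8,0,0,-5.9],
  [-22,-25,-8,0,0,-5.9],
  [-19,-27,-8,0,0,-5.9],
  [-17,-29,-8,0,0,-5.9],
])

```text
time: 4.0
tool_pos: [0.4668, -0.2041, 0.1908]
tool_rot: [0.0, 0.19, 0.982, -0.0]
contact_force: [0.7, 0.5, -0.2]
gripper_width: 0.298
grasp_force: 59.4
```

>>> play_rows([
  [0,0,0,0,0,0],
  [0,0,0,0,0,0],
])

```text
time: 4.17
tool_pos: [0.4672, -0.204, 0.191]
tool_rot: [0.001, 0.194, 0.981, -0.0]
contact_force: [0.5, 0.2, -0.7]
gripper_width: 0.305
grasp_force: 59.5
```

```bash
python3 - <<'E'
from h import *
f=grab("wrist"); save(f,"pics/w2.png"); f=grab("top"); save(f,"pics/t2.png")
E
python3 plan.py .53 -.26 .19 68
```

```text
now [ 0.4668 -0.2018  0.1897] yaw 67.8 tz [-0.001  0.001 -1.   ] F [0.4 0.7 0.5] w 26.0 grip 59.5 t 4.27
[[-27, -10, 0, 0, 0, -0.1], [-27, -10, 0, 0, 0, -0.1], [-27, -10, 0, 0, 0, -0.1]]
```

View pics/w2.png

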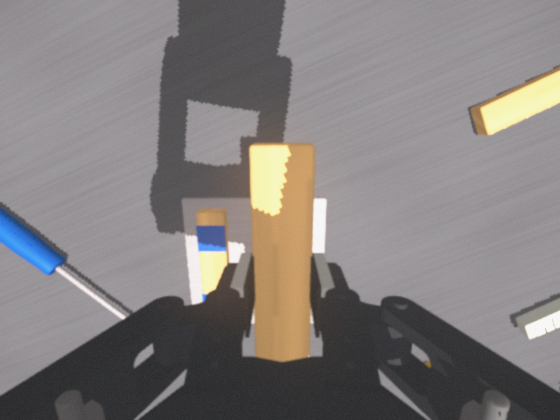

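The wrist picture shows the held slat running from (283,145) down to (283,355). The plate's far corners are at (183,198) and (326,198), aligned with the tool, and one base slat's band is at (211,238).

```bash
python3 - <<'E'
from h import *
f=grab("wrist")
a=px2w(f,183,198,.006);b=px2w(f,326,198,.006);e=b-a
print("corners",a.round(4),b.round(4),np.linalg.norm(e),np.degrees(np.arctan2(e[1],e[0])))
u=e[:2]/np.linalg.norm(e[:2]); n=np.array([u[1],-u[0]])
for s in(1,-1): print("ctr",(a[:2]+e[:2]/2+s*n*.075).round(4))
T=np.array(manip.state()["tool_pos"]);h=T[2]-.005
p=px2w(f,250,145,h);q=px2w(f,314,145,h);print("slat end",((p+q)/2).round(4),np.linalg.norm(p-q),np.linalg.norm(((p+q)/2-T)[:2]))
im=cv2.imread("pics/top0.png"); hsv=cv2.cvtColor(im,cv2.COLOR_BGR2HSV); g=dict(grab("top"))
m=cv2.inRange(hsv,np.array((100,140,60)),np.array((130,255,255))); k=np.zeros_like(m);k[190:270,330:412]=m[190:270,330:412]
n,l,st,c=cv2.connectedComponentsWithStats(k)
C=[]
for i in range(1,n):
    if st[i,4]>25: w=px2w(g,*c[i],.024); C.append(w[:2]); print(c[i].round(1),st[i,4],w.round(4))
C=np.array(C);print("mean",C.mean(0))
for lo,hi,z,nm,bx in [((40,80,40),(85,255,255),.062,"button",(165,170,195,200)),((3,150,120),(17,255,255),.084,"grip",(212,165,240,195)),((0,130,100),(8,255,255),.027,"rider",(235,145,260,175)),((170,130,100),(179,255,255),.027,"rider",(235,145,260,175))]:
    m=cv2.inRange(hsv,np.array(lo),np.array(hi));k=np.zeros_like(m);k[bx[1]:bx[3],bx[0]:bx[2]]=m[bx[1]:bx[3],bx[0]:bx[2]]
    n,l,st,c=cv2.connectedComponentsWithStats(k)
    for i in range(1,n):
        if st[i,4]>4: print(nm,c[i].round(1),st[i,4],px2w(g,*c[i],z).round(4))
E
```

```text
corners [ 0.4304 -0.2968  0.006 ] [ 0.4858 -0.1611  0.006 ] 0.14649814746105141 67.78979622945765
ctr [ 0.5276 -0.2573]
ctr [ 0.3887 -0.2006]
slat end [ 0.4092 -0.1784  0.1846] 0.026852097928458184 0.062015226004329765
[363.2 209.2] 60 [ 0.5806 -0.2366  0.024 ]
[393.4 221.3] 64 [ 0.5491 -0.3145  0.024 ]
[352.7 236.4] 54 [ 0.5105 -0.2078  0.024 ]
[383.4 248.9] 66 [ 0.4784 -0.2858  0.024 ]
mean [ 0.52964587 -0.26117594]
button [178.6 183.1] 121 [0.64  0.231 0.062]
grip [225.2 178. ] 44 [0.6485 0.1118 0.084 ]
grip [218.7 174.9] 7 [0.6562 0.128  0.084 ]
```

```bash
python3 plan.py .5639 -.2737 .105 -22.3
```

```text
now [ 0.4669 -0.2012  0.1895] yaw 67.9 tz [-0.001  0.001 -1.   ] F [ 0.4  0.  -0.6] w 25.9 grip 59.5 t 4.37
[[-8, -2, 6, 0, 0, -6.4], [-8, -3, 6, 0, 0, -6.4], [-8, -4, 6, 0, 0, -6.4], [-7, -5, 6, 0, 0, -6.4], [-7, -6, 6, 0, 0, -6.4]]
[[-6, -6, 6, 0, 0, -6.4], [-5, -7, 6, 0, 0, -6.4], [-4, -7, 6, 0, 0, -6.4], [-4, -8, 6, 0, 0, -6.4], [-3, -8, 6, 0, 0, -6.4]]
[[-2, -8, 6, 0, 0, -6.4], [-1, -9, 6, 0, 0, -6.4], [0, -9, 6, 0, 0, -6.4], [1, -9, 6, 0, 0, -6.4]]
```

```bash
sed -i 's/(yaw-cur+90)%180-90/(yaw-cur+180)%360-180/' plan.py; python3 plan.py .5639 -.2737 .105 -22.3; python3 -c "
from h import *;print(manip.state()['joint_pos'])"
```

```text
now [ 0.4669 -0.2012  0.1895] yaw 67.9 tz [-0.001  0.001 -1.   ] F [ 0.4  0.  -0.6] w 25.9 grip 59.5 t 4.37
[[-8, -2, 6, 0, 0, 6.4], [-9, -1, 6, 0, 0, 6.4], [-9, 0, 6, 0, 0, 6.4], [-9, 1, 6, 0, 0, 6.4], [-8, 2, 6, 0, 0, 6.4]]
[[-8, 3, 6, 0, 0, 6.4], [-8, 4, 6, 0, 0, 6.4], [-7, 4, 6, 0, 0, 6.4], [-7, 5, 6, 0, 0, 6.4], [-6, 6, 6, 0, 0, 6.4]]
[[-6, 7, 6, 0, 0, 6.4], [-5, 7, 6, 0, 0, 6.4], [-4, 8, 6, 0, 0, 6.4], [-3, 8, 6, 0, 0, 6.4]]
[-5.53520639e-01 -1.89274836e-01  1.93731620e+00  2.55912461e-04
  1.39481700e+00 -1.73888491e+00]
```

>>> play_rows([
  [-8,-2,6,0,0,6.4],
  [-9,-1,6,0,0,6.4],
  [-9,0,6,0,0,6.4],
  [-9,1,6,0,0,6.4],
  [-8,2,6,0,0,6.4],
])

```text
time: 4.78
tool_pos: [0.5032, -0.2262, 0.1595]
tool_rot: [-0.0, 0.457, 0.89, 0.0]
contact_force: [0.8, 0.4, -1.3]
gripper_width: 0.308
grasp_force: 59.5
```

>>> play_rows([
  [-8,3,6,0,0,6.4],
  [-8,4,6,0,0,6.4],
  [-7,4,6,0,0,6.4],
  [-7,5,6,0,0,6.4],
  [-6,6,6,0,0,6.4],
])

```text
time: 5.2
tool_pos: [0.5379, -0.2508, 0.1294]
tool_rot: [-0.0, 0.684, 0.729, -0.0]
contact_force: [-0.2, -0.4, 0.2]
gripper_width: 0.309
grasp_force: 59.5
```

>>> play_rows([
  [-6,7,6,0,0,6.4],
  [-5,7,6,0,0,6.4],
  [-4,8,6,0,0,6.4],
  [-3,8,6,0,0,6.4],
  [0,0,0,0,0,0],
])

```text
time: 5.62
tool_pos: [0.5661, -0.2719, 0.1045]
tool_rot: [-0.001, 0.828, 0.561, -0.0]
contact_force: [-0.7, 0.4, -1.2]
gripper_width: 0.306
grasp_force: 59.5
```

```bash
python3 - <<'E'
from h import *
f=grab("wrist"); save(f,"pics/w3.png")
E
python3 plan.py .5639 -.2737 .06 -22.3
```

```text
now [ 0.5658 -0.2718  0.1051] yaw -21.5 tz [-0.002  0.001 -1.   ] F [-0.3  1.4 -0.6] w 26.1 grip 59.5 t 5.67
[[-1, 0, 23, 0, 0, 0.4], [-1, 0, 23, 0, 0, 0.4]]
```

View pics/w3.png

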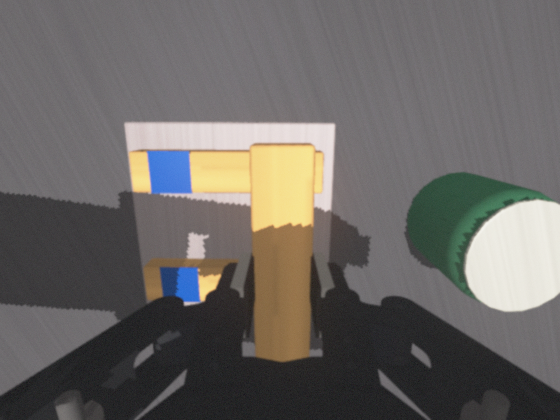

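The picture shows the far base slat with ends at (131,172) and (323,172), its left band at (170,172), and the plate's far corners at (126,123) and (335,123). The held slat is over the right-hand end.

```bash
python3 - <<'E'
from h import *
f=grab("wrist")
a=px2w(f,126,123,.006);b=px2w(f,335,123,.006);e=(b-a)[:2];L=np.linalg.norm(e);u=e/L;n=np.array([u[1],-u[0]])
print("plate",L,np.degrees(np.arctan2(u[1],u[0])),"ctr",((a+b)[:2]/2+n*.075).round(4))
a=px2w(f,131,172,.024);b=px2w(f,323,172,.024);e=(b-a)[:2];L=np.linalg.norm(e)
print("slat",L,((a+b)/2).round(4),"ctr",((a+b)[:2]/2+n*.042).round(4))
bl=px2w(f,170,172,.024);print("band",bl.round(4),np.linalg.norm(bl-(a+b)/2))
T=np.array(manip.state()["tool_pos"]);h=T[2]-.005
p=px2w(f,250,145,h);q=px2w(f,314,145,h);print("end",((p+q)/2).round(4),T.round(4), "slat centre",(((p+q)/2)[:2]+n*.065).round(4))
E
```

```text
plate 0.14735078202404478 -21.71121252455124 ctr [ 0.5286 -0.2621]
slat 0.1298659764969296 [ 0.5439 -0.2219  0.024 ] ctr [ 0.5284 -0.2609]
band [ 0.5084 -0.2078  0.024 ] 0.03822894192680243
end [ 0.5874 -0.2145  0.1007] [ 0.5658 -0.2719  0.1057] slat centre [ 0.5633 -0.2748]
```

Plate centre is (.5285,-.261), so this end's target is (.5638,-.2751) and the held slat is centred at (.5633,-.2748). I'll go straight down.

>>> play_rows([
  [0,0,20,0,0,0],
  [0,0,18,0,0,0],
  [0,0,14,0,0,0],
  [0,0,3,0,0,0],
  [0,0,0,0,0,0],
])

```text
time: 6.13
tool_pos: [0.5649, -0.2722, 0.0499]
tool_rot: [-0.001, 0.827, 0.562, -0.001]
contact_force: [1.0, 0.1, -1.4]
gripper_width: 0.305
grasp_force: 59.5
```

>>> play_rows([
  [0,0,2,0,0,0],
  [0,0,1,0,0,0],
  [0,0,0,0,0,0],
])

```text
time: 6.38
tool_pos: [0.5666, -0.2736, 0.0493]
tool_rot: [0.001, 0.828, 0.561, 0.0]
contact_force: [1.3, 0.3, -1.1]
gripper_width: 0.309
grasp_force: 59.5
```

>>> play_rows([
  [0,0,2,0,0,0],
  [0,0,1,0,0,0],
  [0,0,0,0,0,0],
  [0,0,0,0,0,0],
])

```text
time: 6.72
tool_pos: [0.5667, -0.2737, 0.0468]
tool_rot: [0.001, 0.828, 0.561, 0.0]
contact_force: [-1.9, 1.1, 5.2]
gripper_width: 0.304
grasp_force: 60.1
```

>>> play_rows([
  [0,0,0,0,0,0],
  [0,0,0,0,0,0],
  [0,0,0,0,0,0],
], hand=50)

```text
time: 6.97
tool_pos: [0.5658, -0.2731, 0.045]
tool_rot: [-0.0, 0.828, 0.561, -0.0]
contact_force: [-0.4, 0.5, -0.7]
gripper_width: 0.587
grasp_force: 0.0
```

>>> play_rows([
  [0,0,-20,0,0,0],
  [0,0,-35,0,0,0],
  [0,0,-35,0,0,0],
  [-30,0,0,0,0,0],
  [0,0,0,0,0,0],
])

```text
time: 7.38
tool_pos: [0.5556, -0.305, 0.1391]
tool_rot: [0.004, 0.828, 0.56, 0.0]
contact_force: [0.5, -0.8, -0.2]
gripper_width: 0.586
grasp_force: 0.0
```

```bash
python3 - <<'E'
from h import *
f=grab("wrist"); save(f,"pics/w4.png")
E
python3 plan.py .4677 .0632 .12 3.6
```

```text
now [ 0.555  -0.3029  0.1368] yaw -21.9 tz [ 0.002 -0.002 -1.   ] F [-0.1  0.7 -1. ] w 50.1 grip 0.0 t 7.43
[[28, -20, 1, 0, 0, -2.3], [29, -19, 1, 0, 0, -2.3], [29, -17, 1, 0, 0, -2.3], [30, -16, 1, 0, 0, -2.3], [31, -15, 1, 0, 0, -2.3]]
[[31, -14, 1, 0, 0, -2.3], [32, -12, 1, 0, 0, -2.3], [32, -11, 1, 0, 0, -2.3], [33, -10, 1, 0, 0, -2.3], [33, -9, 1, 0, 0, -2.3]]
[[33, -7, 1, 0, 0, -2.3]]
```

View pics/w4.png

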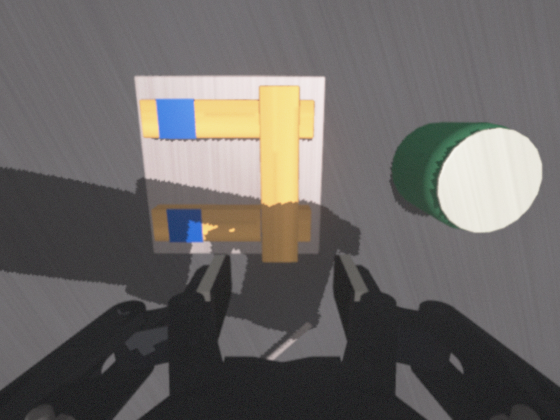

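The slat lies crosswise over the right-hand band, from (279,86) to (279,262), with the plate corners at (136,77), (325,77), (321,253) and (152,253). I'll compute its position in the plate frame.

```bash
python3 - <<'E'
from h import *
f=grab("wrist")
C=np.array([px2w(f,*p,.006)[:2] for p in [(136,77),(325,77),(321,253),(152,253)]]);c=C.mean(0);u=(C[1]-C[0]+C[2]-C[3]);L=np.linalg.norm(u)/2;u=u/2/L;v=np.array([-u[1],u[0]])
print("ctr",c.round(4),L,np.degrees(np.arctan2(u[1],u[0])))
S=np.array([px2w(f,*p,.042)[:2] for p in [(260,86),(299,86),(298,262),(261,262)]])
for p in list(S)+[S.mean(0)]: print(((p-c)@u).round(4),((p-c)@v).round(4))
for r in [(142,314,120),(153,310,224)]:
    a,b=px2w(f,r[0],r[2],.024)[:2],px2w(f,r[1],r[2],.024)[:2];print("base",((a+b)/2-c)@u,((a+b)/2-c)@v)
E
```

```text
ctr [ 0.5282 -0.2587] 0.1489407476747691 -21.962705987716234
0.0256 0.0627
0.0517 0.0628
0.053 -0.0651
0.0242 -0.0652
0.0386 -0.0012
base 0.0001316932316484925 0.04112302890063529
base -0.0006443111204910631 -0.04003991106282944
```

>>> play_rows([
  [28,-20,1,0,0,-2.3],
  [29,-19,1,0,0,-2.3],
  [29,-17,1,0,0,-2.3],
  [30,-16,1,0,0,-2.3],
  [31,-15,1,0,0,-2.3],
], hand=85)

```text
time: 7.9
tool_pos: [0.5135, -0.1323, 0.1284]
tool_rot: [-0.001, 0.767, 0.642, -0.001]
contact_force: [-0.1, -0.5, -1.1]
gripper_width: 0.995
grasp_force: 0.0
```

>>> play_rows([
  [31,-14,1,0,0,-2.3],
  [32,-12,1,0,0,-2.3],
  [32,-11,1,0,0,-2.3],
  [33,-10,1,0,0,-2.3],
  [33,-9,1,0,0,-2.3],
])

```text
time: 8.32
tool_pos: [0.4732, 0.0334, 0.1237]
tool_rot: [-0.001, 0.698, 0.716, -0.001]
contact_force: [0.1, 0.2, -0.9]
gripper_width: 0.995
grasp_force: 0.0
```

>>> play_rows([
  [33,-7,1,0,0,-2.3],
  [0,0,0,0,0,0],
])

```text
time: 8.48
tool_pos: [0.4643, 0.0689, 0.1222]
tool_rot: [-0.002, 0.682, 0.731, -0.001]
contact_force: [-0.1, 0.6, -1.0]
gripper_width: 0.998
grasp_force: 0.0
```

```bash
python3 - <<'E'
from h import *
f=grab("wrist"); hsv=cv2.cvtColor(f["image"],cv2.COLOR_RGB2HSV)
m=cv2.inRange(hsv,np.array((10,60,90)),np.array((25,255,255)))
for c in cv2.findContours(m,cv2.RETR_EXTERNAL,cv2.CHAIN_APPROX_NONE)[0]:
    if cv2.contourArea(c)<1500: continue
    r=cv2.minAreaRect(c); P=np.array([px2w(f,*p,.018)[:2] for p in cv2.boxPoints(r)]); e=[P[1]-P[0],P[2]-P[1]]; L=[np.linalg.norm(a) for a in e]; a=e[int(np.argmax(L))]
    print(np.round(r[0]),P.mean(0).round(4),np.round(L,3),np.degrees(np.arctan2(a[1],a[0]))%180)
E
python3 plan.py .4677 .0632 .018 3.6
```

```text
[286. 218.] [0.4665 0.064 ] [0.131 0.03 ] 92.33642673003231
[528.  75.] [0.6285 0.1825] [0.043 0.101] 106.29092177965859
now [0.4653 0.0668 0.1225] yaw 3.9 tz [-0.003  0.    -1.   ] F [ 0.5 -0.9 -0.1] w 84.6 grip 0.0 t 8.53
[[-1, 1, 35, 0, 0, 0.1], [-1, 1, 35, 0, 0, 0.1], [-1, 1, 35, 0, 0, 0.1]]
```

>>> play_rows([
  [-1,1,33,0,0,1],
  [-1,0,33,0,0,0.5],
  [-1,0,32,0,0,0],
  [0,0,0,0,0,0],
])

```text
time: 8.87
tool_pos: [0.4623, 0.0607, 0.0191]
tool_rot: [-0.005, 0.695, 0.719, -0.005]
contact_force: [-2.0, -0.4, -1.3]
gripper_width: 0.999
grasp_force: 0.0
```

>>> play_rows([
  [0,0,0,0,0,0],
  [0,0,0,0,0,0],
  [0,0,0,0,0,0],
  [0,0,0,0,0,0],
  [0,0,0,0,0,0],
], hand=15)

```text
time: 9.28
tool_pos: [0.4701, 0.0611, 0.0286]
tool_rot: [0.001, 0.694, 0.72, 0.001]
contact_force: [-8.6, -0.7, 19.5]
gripper_width: 0.298
grasp_force: 60.2
```

>>> play_rows([
  [0,0,0,0,0,0],
  [0,0,0,0,0,0],
  [0,0,0,0,0,0],
])

```text
time: 9.53
tool_pos: [0.4703, 0.0611, 0.0288]
tool_rot: [0.002, 0.694, 0.72, 0.001]
contact_force: [-1.6, -0.6, 6.5]
gripper_width: 0.295
grasp_force: 58.6
```

>>> play_rows([
  [0,0,-20,0,0,0],
  [0,0,-30,0,0,0],
  [0,0,-30,0,0,0],
  [0,0,-10,0,0,0],
  [0,0,0,0,0,0],
])

```text
time: 9.95
tool_pos: [0.4713, 0.0612, 0.1207]
tool_rot: [0.003, 0.694, 0.72, 0.003]
contact_force: [0.7, -0.7, -0.7]
gripper_width: 0.295
grasp_force: 59.0
```

```bash
python3 plan.py .492 -.245 .12 -22
```

```text
now [0.4713 0.0612 0.1207] yaw 2.1 tz [ 0.009 -0.    -1.   ] F [ 0.7 -0.7 -0.7] w 25.2 grip 59.0 t 9.95
[[-34, 1, 0, 0, 0, 2.7], [-34, 3, 0, 0, 0, 2.7], [-34, 4, 0, 0, 0, 2.7], [-34, 6, 0, 0, 0, 2.7], [-33, 7, 0, 0, 0, 2.7]]
[[-33, 9, 0, 0, 0, 2.7], [-32, 10, 0, 0, 0, 2.7], [-32, 12, 0, 0, 0, 2.7], [-31, 13, 0, 0, 0, 2.7]]
```

>>> play_rows([
  [-34,1,0,0,0,2.7],
  [-34,3,0,0,0,2.7],
  [-34,4,0,0,0,2.7],
  [-34,6,0,0,0,2.7],
  [-33,7,0,0,0,2.7],
])

```text
time: 10.37
tool_pos: [0.4784, -0.1102, 0.1144]
tool_rot: [-0.001, 0.775, 0.632, -0.001]
contact_force: [1.3, 0.7, -0.5]
gripper_width: 0.29
grasp_force: 59.0
```

>>> play_rows([
  [-33,9,0,0,0,2.7],
  [-32,10,0,0,0,2.7],
  [-32,12,0,0,0,2.7],
  [-31,13,0,0,0,2.7],
  [0,0,0,0,0,0],
])

```text
time: 10.78
tool_pos: [0.4872, -0.2489, 0.115]
tool_rot: [0.0, 0.832, 0.555, -0.001]
contact_force: [0.6, 0.4, -0.9]
gripper_width: 0.291
grasp_force: 59.0
```

```bash
python3 - <<'E'
from h import *
f=grab("wrist"); save(f,"pics/w5.png")
E
python3 plan.py .493 -.246 .06 -22
```

```text
now [ 0.487  -0.2464  0.1146] yaw -22.5 tz [-0.002  0.001 -1.   ] F [ 0.   0.4 -0.4] w 24.8 grip 59.0 t 10.83
[[1, 3, 27, 0, 0, -0.2], [1, 3, 27, 0, 0, -0.2]]
```

View pics/w5.png

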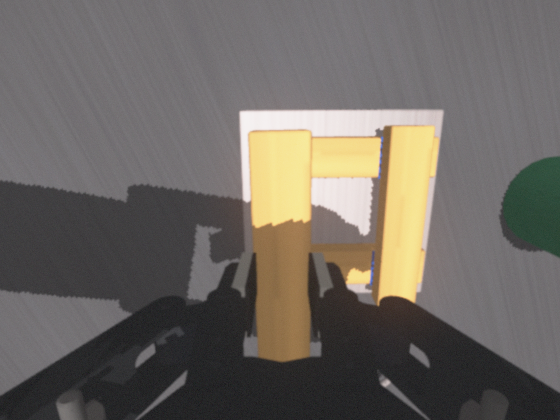

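The held slat's far end is at (249..311,130), a shallower grip than the first. The placed slat A is at (405,126) to (395,300). I'll compute the correction.

```bash
python3 - <<'E'
from h import *
f=grab("wrist"); s=manip.state()
T=np.array(s["tool_pos"]);h=T[2]-.0108; n=np.array([np.sin(np.radians(-22)),-np.cos(np.radians(-22))])
p=px2w(f,249,131,h);q=px2w(f,311,130,h);print("w",np.linalg.norm(p-q),"slat c",(((p+q)/2)[:2]+n*.065).round(4),"ang",np.degrees(np.arctan2(*(q-p)[1::-1])),"T",T.round(4),s["gripper_width"]*85.4)
a=px2w(f,241,111,.006);b=px2w(f,442,111,.006);e=(b-a)[:2];u=e/np.linalg.norm(e);m=np.array([u[1],-u[0]]);print(np.linalg.norm(e),np.degrees(np.arctan2(*u[::-1])),"plate",(a+b)[:2]/2+m*.075)
S=[px2w(f,*p,.042)[:2] for p in [(387,126),(434,126)]];print("A end",np.mean(S,0),"A c",np.mean(S,0)+m*.065)
E
```

```text
w 0.026820158278307988 slat c [ 0.4864 -0.2441] ang -21.577384440248125 T [ 0.4868 -0.2447  0.1144] 25.1607799456319
0.14591271383165855 -22.27056755222134 plate [ 0.52733837 -0.25910127]
A end [ 0.58592734 -0.21318462] A c [ 0.56129358 -0.27333591]
```

>>> play_rows([
  [1,3,20,0,0,0],
  [0,3,20,0,0,0],
  [0,0,14,0,0,0],
  [0,0,4,0,0,0],
  [0,0,0,0,0,0],
])

```text
time: 11.3
tool_pos: [0.4922, -0.2434, 0.0558]
tool_rot: [-0.002, 0.83, 0.558, -0.001]
contact_force: [0.0, 0.1, -0.6]
gripper_width: 0.294
grasp_force: 59.1
```

>>> play_rows([
  [-1,0,2,0,0,0],
  [0,0,1,0,0,0],
  [0,0,1,0,0,0],
  [0,0,0,0,0,0],
  [0,0,0,0,0,0],
])

```text
time: 11.72
tool_pos: [0.4937, -0.2468, 0.055]
tool_rot: [0.001, 0.83, 0.557, 0.0]
contact_force: [0.4, -0.7, -0.9]
gripper_width: 0.292
grasp_force: 59.1
```

>>> play_rows([
  [0,0,2,0,0,0],
  [0,0,1,0,0,0],
  [0,0,0,0,0,0],
  [0,0,0,0,0,0],
])

```text
time: 12.05
tool_pos: [0.4939, -0.247, 0.0528]
tool_rot: [0.0, 0.83, 0.557, 0.0]
contact_force: [-2.7, 2.2, 5.6]
gripper_width: 0.294
grasp_force: 60.1
```

>>> play_rows([
  [0,0,0,0,0,0],
  [0,0,0,0,0,0],
  [0,0,0,0,0,0],
], hand=45)

```text
time: 12.3
tool_pos: [0.4933, -0.2466, 0.0512]
tool_rot: [-0.0, 0.83, 0.557, -0.0]
contact_force: [0.3, -0.0, 0.1]
gripper_width: 0.531
grasp_force: 0.0
```

>>> play_rows([
  [0,0,-20,0,0,0],
  [0,0,-35,0,0,0],
  [0,0,-35,0,0,0],
  [-20,15,-10,0,0,0],
  [0,0,0,0,0,0],
])

```text
time: 12.72
tool_pos: [0.5026, -0.2747, 0.1567]
tool_rot: [0.005, 0.83, 0.557, 0.001]
contact_force: [0.6, -1.0, 0.7]
gripper_width: 0.527
grasp_force: 0.0
```

```bash
python3 - <<'E'
from h import *
f=grab("wrist"); save(f,"pics/w6.png")
E
python3 plan.py .64 .15 .25 
```

```text
now [ 0.5011 -0.2728  0.1539] yaw -22.3 tz [ 0.004 -0.003 -1.   ] F [ 0.9 -0.1 -1.1] w 45.1 grip 0.0 t 12.77
[[34, -2, -7, 0, 0, 0.0], [34, -2, -7, 0, 0, 0.0], [34, -2, -7, 0, 0, 0.0], [34, -2, -7, 0, 0, 0.0], [34, -2, -7, 0, 0, 0.0]]
[[34, -2, -7, 0, 0, 0.0], [34, -2, -7, 0, 0, 0.0], [34, -2, -7, 0, 0, 0.0], [34, -2, -7, 0, 0, 0.0], [34, -2, -7, 0, 0, 0.0]]
[[34, -2, -7, 0, 0, 0.0], [34, -2, -7, 0, 0, 0.0], [34, -2, -7, 0, 0, 0.0]]
```

View pics/w6.png

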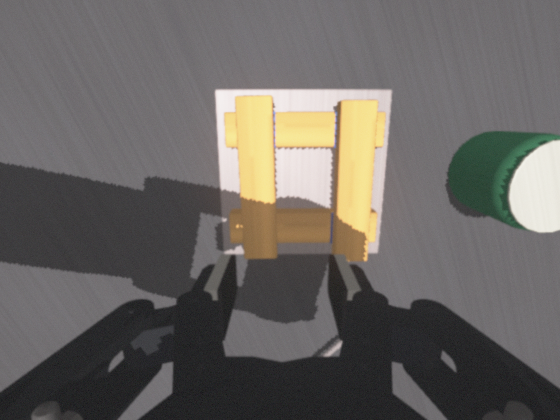

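The two upper slats run from (255,97) to (261,259) and from (357,101) to (352,260). The plate corners are at (216,90), (391,90), (379,254) and (223,254). I'll put both in the plate frame, and measure the stop from the earlier top image.

```bash
python3 - <<'E'
from h import *
f=grab("wrist")
C=np.array([px2w(f,*p,.006)[:2] for p in [(216,90),(391,90),(379,254),(223,254)]]);c=C.mean(0);u=(C[1]-C[0]+C[2]-C[3]);L=np.linalg.norm(u)/2;u=u/2/L;v=np.array([-u[1],u[0]])
print("ctr",c.round(4),L)
for P in [[(236,97),(273,97),(276,259),(244,259)],[(339,101),(377,101),(368,260),(334,260)]]:
    S=np.array([px2w(f,*p,.042)[:2] for p in P]); m=S.mean(0)-c; d=(S[0]+S[1]-S[2]-S[3])
    print((m@u).round(4),(m@v).round(4),np.degrees(np.arctan2(d@u,d@v)).round(1))
for r in [(225,385,129),(230,377,225)]:
    a,b=px2w(f,r[0],r[2],.024)[:2],px2w(f,r[1],r[2],.024)[:2];print("base",(((a+b)/2-c)@u).round(4),(((a+b)/2-c)@v).round(4))
im=cv2.imread("pics/top0.png"); cv2.imwrite("pics/crop.png",cv2.resize(im[140:210,150:290],None,fx=5,fy=5,interpolation=cv2.INTER_CUBIC))
E
```

```text
ctr [ 0.5261 -0.2584] 0.14734448463811
-0.0374 0.0015 -0.7
0.0383 -0.0004 -1.1
base 0.0003 0.0425
base 0.0006 -0.0384
```

>>> play_rows([
  [34,-2,-7,0,0,0],
  [34,-2,-7,0,0,0],
  [34,-2,-7,0,0,0],
  [34,-2,-7,0,0,0],
  [34,-2,-7,0,0,0],
])

```text
time: 13.23
tool_pos: [0.5536, -0.1073, 0.1841]
tool_rot: [-0.002, 0.83, 0.557, -0.001]
contact_force: [0.5, 0.1, 0.7]
gripper_width: 0.523
grasp_force: 0.0
```

>>> play_rows([
  [34,-2,-7,0,0,0],
  [34,-2,-7,0,0,0],
  [34,-2,-7,0,0,0],
  [34,-2,-7,0,0,0],
  [0,0,0,0,0,0],
], hand=0)

```text
time: 13.65
tool_pos: [0.5992, 0.0247, 0.2137]
tool_rot: [-0.001, 0.829, 0.56, 0.0]
contact_force: [-0.9, 0.4, 1.4]
gripper_width: 0.004
grasp_force: 0.0
```

```bash
python3 - <<'E'
from h import *
f=grab("wrist"); save(f,"pics/w7.png"); g=grab("top"); save(g,"pics/t7.png"); print(manip.state()["tool_pos"])
E
```

```text
[0.59786814 0.02070103 0.21236942]
```

View pics/w7.png

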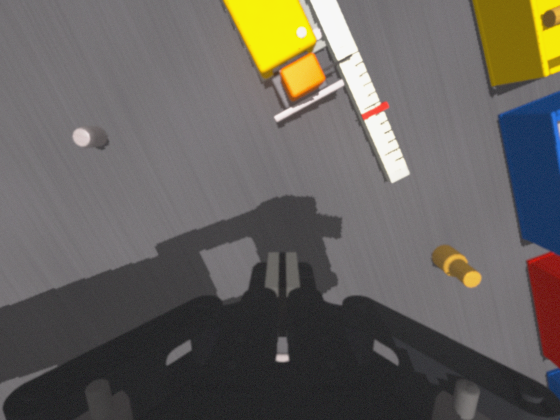

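The slats are at x = -37.4 and +38.3 mm, y within 1.5 mm, angles about 1°. The new picture shows the grip top at about (303,75), the rider at (376,110) and the scale's end at (398,178). I'll work out the stop frame.

```bash
python3 - <<'E'
from h import *
f=grab("wrist"); hsv=cv2.cvtColor(f["image"],cv2.COLOR_RGB2HSV)
def blob(lo,hi,box,z,n):
    m=cv2.inRange(hsv,np.array(lo),np.array(hi));k=np.zeros_like(m);x0,y0,x1,y1=box;k[y0:y1,x0:x1]=m[y0:y1,x0:x1]
    c=max(cv2.findContours(k,cv2.RETR_EXTERNAL,cv2.CHAIN_APPROX_NONE)[0],key=cv2.contourArea); r=cv2.minAreaRect(c)
    print(n,np.round(r[0],1),np.round(r[1],1),round(r[2],1),px2w(f,*r[0],z).round(4), cv2.contourArea(c)); return c,r
blob((8,150,150),(18,255,255),(265,40,340,120),.084,"grip")
c,r=blob((0,150,100),(8,255,255),(350,90,400,130),.027,"rider")
rw=px2w(f,*r[0],.027)[:2]
c,r=blob((0,0,170),(179,50,255),(300,105,420,190),.023,"scale lower")
# scale bottom corners & edges
e1,e2=px2w(f,388,181,.023)[:2],px2w(f,409,175,.023)[:2]; end=(e1+e2)/2; print("end",end.round(4),"width",np.linalg.norm(e1-e2))
B=np.array([.640,.231]);G=np.array([.6485,.1118])
for nm,u in [("BG",G-B)]:
    u=u/np.linalg.norm(u);v=np.array([-u[1],u[0]]);print(nm,u.round(4),np.degrees(np.arctan2(u[1],u[0])),"rider-end",(end-rw)@u,"=> rider",.13-(end-rw)@u,"grip from end",end-u*.13-v*.052)
P=[px2w(f,*p,.023)[:2] for p in [(409,175),(356,57)]];d=P[0]-P[1];print("edge dir",np.degrees(np.arctan2(d[1],d[0])),np.linalg.norm(d))
P=[px2w(f,*p,.023)[:2] for p in [(388,181),(339,66)]];d=P[0]-P[1];print("edge dir",np.degrees(np.arctan2(d[1],d[0])),np.linalg.norm(d))
cv2.imwrite("pics/c7.png",cv2.resize(f["image"][0:200,220:420,::-1],None,fx=3,fy=3,interpolation=cv2.INTER_CUBIC))
E
```

```text
grip [301.8  68.8] [35.5 44.1] 59.0 [0.6515 0.1171 0.084 ] 1370.0
rider [375.4 105.2] [ 6.3 28.3] 59.0 [0.711  0.0678 0.027 ] 116.5
scale lower [388.2 141.7] [71.2 23.2] 66.4 [0.7135 0.0299 0.023 ] 1511.5
end [ 0.7127 -0.009 ] width 0.021961745840062556
BG [ 0.0711 -0.9975] -85.92121512597419 rider-end 0.07678083521678702 => rider 0.05321916478321298 grip from end [0.65157141 0.11694047]
edge dir -83.09253970650809 0.12619545163263268
edge dir -85.02244441700108 0.12219187249505316
```

View pics/c7.png

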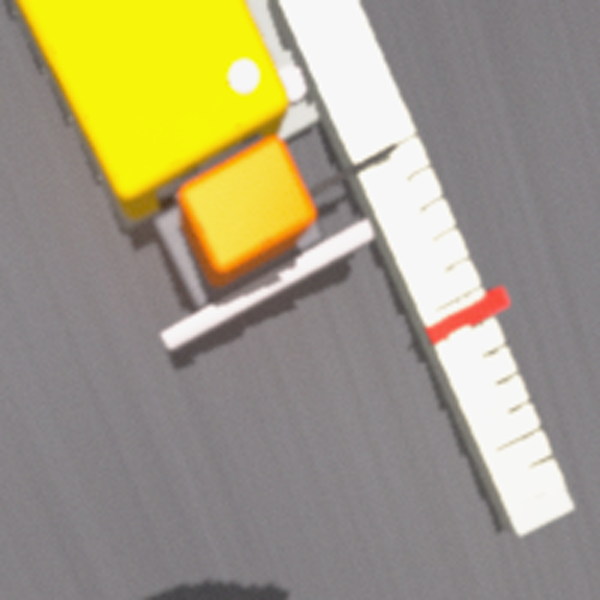

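The crop shows the pointer crossing the scale at about full-picture (348,52) and the rider at (375.7,105.7). I'll turn so the tool's y axis follows the boom and look closer.

```bash
python3 - <<'E'
from h import *
f=grab("wrist");a=px2w(f,348,52,.025);b=px2w(f,375.7,105.7,.027);print(a,b,b-a,np.linalg.norm((b-a)[:2]))
E
python3 plan.py .59 .18 .19 -85
```

```text
[0.70228524 0.12050876 0.025     ] [0.71089428 0.06607658 0.027     ] [ 0.00860905 -0.05443219  0.002     ] 0.055108787820511394
now [0.5976 0.0189 0.2123] yaw -22.2 tz [-0.003 -0.    -1.   ] F [ 0.1 -0.7 -0.3] w -0.1 grip 0.0 t 13.85
[[15, -7, 2, 0, 0, 6.3], [14, -8, 2, 0, 0, 6.3], [13, -10, 2, 0, 0, 6.3], [12, -11, 2, 0, 0, 6.3], [10, -12, 2, 0, 0, 6.3]]
[[9, -13, 2, 0, 0, 6.3], [7, -14, 2, 0, 0, 6.3], [6, -15, 2, 0, 0, 6.3], [4, -16, 2, 0, 0, 6.3], [2, -16, 2, 0, 0, 6.3]]
```

>>> play_rows([
  [15,-7,2,0,0,6.3],
  [14,-8,2,0,0,6.3],
  [13,-10,2,0,0,6.3],
  [12,-11,2,0,0,6.3],
  [10,-12,2,0,0,6.3],
])

```text
time: 14.27
tool_pos: [0.595, 0.0992, 0.203]
tool_rot: [-0.0, 0.952, 0.307, -0.001]
contact_force: [0.2, -0.9, -0.6]
gripper_width: -0.004
grasp_force: 0.0
```

>>> play_rows([
  [9,-13,2,0,0,6.3],
  [7,-14,2,0,0,6.3],
  [6,-15,2,0,0,6.3],
  [4,-16,2,0,0,6.3],
  [2,-16,2,0,0,6.3],
])

```text
time: 14.68
tool_pos: [0.5912, 0.1792, 0.1929]
tool_rot: [0.0, 0.999, 0.038, -0.001]
contact_force: [-0.1, -0.1, 0.4]
gripper_width: -0.003
grasp_force: 0.0
```

>>> play_rows([
  [0,0,0,0,0,0],
])

```text
time: 14.77
tool_pos: [0.5907, 0.1808, 0.1925]
tool_rot: [-0.0, 0.999, 0.04, -0.001]
contact_force: [0.7, -0.0, -0.2]
gripper_width: 0.002
grasp_force: 0.0
```

```bash
python3 - <<'E'
from h import *
f=grab("wrist"); save(f,"pics/w8.png"); hsv=cv2.cvtColor(f["image"],cv2.COLOR_RGB2HSV)
def blob(lo,hi,z,n):
    k=cv2.inRange(hsv,np.array(lo),np.array(hi))
    for c in sorted(cv2.findContours(k,cv2.RETR_EXTERNAL,cv2.CHAIN_APPROX_NONE)[0],key=cv2.contourArea)[::-1][:2]:
        r=cv2.minAreaRect(c); print(n,np.round(r[0],1),np.round(r[1],1),round(r[2],1),px2w(f,*r[0],z).round(4),cv2.contourArea(c))
blob((40,80,40),(85,255,255),.062,"button");blob((8,150,150),(18,255,255),.084,"grip");blob((0,150,100),(6,255,255),.027,"rider");blob((21,150,100),(33,255,255),.05,"housing")
print(manip.state()["joint_pos"])
E
python3 plan.py .64 .23 .1
```

```text
button [223.5 142. ] [36. 37.] 90.0 [0.6405 0.2328 0.062 ] 1047.0
grip [373. 140.] [40. 34.] 90.0 [0.6526 0.1187 0.084 ] 1231.5
grip [246. 134.] [0. 0.] 0.0 [0.6492 0.2125 0.084 ] 0.0
rider [420.  73.] [32. 12.] 90.0 [0.7111 0.0701 0.027 ] 204.5
housing [249.7 140. ] [ 66.  178.1] 88.6 [0.6429 0.2129 0.05  ] 11210.5
housing [ 50.1 122.1] [57.  25.5] 80.9 [0.6451 0.3824 0.05  ] 468.5
[ 1.74856147e-01  7.41318461e-02  1.67933694e+00 -2.93530375e-04
  1.39071483e+00  1.66118207e+00]
now [0.591  0.1797 0.1928] yaw -85.2 tz [-0.003 -0.001 -1.   ] F [-0.3 -0.1  0.1] w 0.1 grip 0.0 t 14.82
[[13, -12, 23, 0, 0, 0.0], [13, -12, 23, 0, 0, 0.0], [13, -12, 23, 0, 0, 0.0], [13, -12, 23, 0, 0, 0.0]]
```

View pics/w8.png

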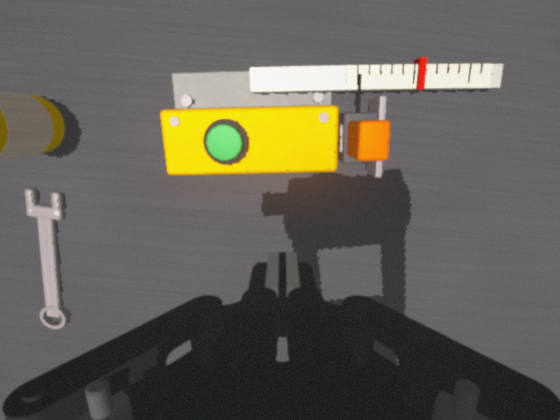

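The view shows the button at (223.5,142), the grip at (373,140) and the rider at (420,73), and the scale is horizontal, so the tool's y axis is along the boom. I miscounted and have now viewed 11 pictures, one over the limit of 10. From here I'll measure with numbers only. Next is the button.

>>> play_rows([
  [14,-12,24,0,0,0],
  [14,-12,24,0,0,0],
  [13,-12,24,0,0,0],
  [13,-13,24,0,0,0],
  [0,0,0,0,0,0],
])

```text
time: 15.23
tool_pos: [0.6392, 0.2323, 0.0909]
tool_rot: [0.001, 0.999, 0.042, -0.005]
contact_force: [-1.9, -0.9, -1.0]
gripper_width: 0.0
grasp_force: 0.0
```

```bash
python3 plan.py .6405 .2325 .08
```

```text
now [0.6392 0.2323 0.0909] yaw -85.2 tz [-0.01  -0.002 -1.   ] F [-1.9 -0.9 -1. ] w 0.0 grip 0.0 t 15.23
[[1.4, -0.1, 10.9, 0, 0, 0.0]]
```

>>> play_rows([
  [1,0,12,0,0,0],
  [0,0,3,0,0,0],
  [0,0,3,0,0,0],
  [0,0,2,0,0,0],
  [0,0,0,0,0,0],
])

```text
time: 15.65
tool_pos: [0.6428, 0.2331, 0.0793]
tool_rot: [-0.0, 0.999, 0.041, 0.001]
contact_force: [-0.5, -0.1, -0.1]
gripper_width: 0.002
grasp_force: 0.0
```

```bash
cat > boom.py <<'E'
from h import *
f=grab("wrist"); hsv=cv2.cvtColor(f["image"],cv2.COLOR_RGB2HSV)
def blob(lo,hi,z,n):
    k=cv2.inRange(hsv,np.array(lo),np.array(hi)); c=cv2.findContours(k,cv2.RETR_EXTERNAL,cv2.CHAIN_APPROX_NONE)[0]
    if c: 
        c=max(c,key=cv2.contourArea); r=cv2.boundingRect(c); w=px2w(f,r[0]+r[2]/2,r[1]+r[3]/2,z); print(n,r,w.round(4)); return w
blob((8,150,150),(18,255,255),.084,"grip");blob((0,150,100),(6,255,255),.027,"rider")
s=manip.state();print(np.round(s["tool_pos"],4),np.round(s["contact_force"],1),s["time"])
E
python3 boom.py
```

```text
grip (510, 251, 50, 61) [0.6535 0.12   0.084 ]
rider (552, 128, 8, 6) [0.7215 0.0823 0.027 ]
[0.6429 0.2333 0.0795] [-0.1  0.5  0. ] 15.7
```

>>> play_rows([
  [-1,0,3,0,0,0],
  [0,0,3,0,0,0],
  [0,0,3,0,0,0],
  [0,0,0,0,0,0],
])

```text
time: 16.03
tool_pos: [0.6423, 0.2337, 0.0698]
tool_rot: [-0.0, 0.999, 0.042, 0.001]
contact_force: [1.8, -0.6, 4.0]
gripper_width: -0.0
grasp_force: 2.0
```

```bash
python3 boom.py
```

```text
grip (543, 261, 17, 62) [0.6531 0.1207 0.084 ]
[0.6423 0.2337 0.0701] [0.5 0.  3.6] 16.0833
```

>>> play_rows([
  [0,0,2,0,0,0],
  [0,0,1,0,0,0],
  [0,0,0,0,0,0],
  [0,0,0,0,0,0],
])

```text
time: 16.42
tool_pos: [0.6424, 0.2337, 0.0689]
tool_rot: [0.0, 0.999, 0.042, 0.001]
contact_force: [-3.5, -2.2, 11.8]
gripper_width: 0.002
grasp_force: 6.1
```

>>> play_rows([
  [0,0,-20,0,0,0],
  [0,0,-40,0,0,0],
  [-20,20,-40,0,0,0],
  [-20,40,0,0,0,0],
  [0,0,0,0,0,0],
])

```text
time: 16.83
tool_pos: [0.6096, 0.173, 0.1622]
tool_rot: [0.001, 0.999, 0.04, 0.001]
contact_force: [0.1, 0.9, -0.1]
gripper_width: -0.0
grasp_force: 0.0
```

```bash
python3 boom.py
```

```text
grip (374, 148, 38, 45) [0.6543 0.1028 0.084 ]
rider (414, 75, 15, 36) [0.711  0.0696 0.027 ]
[0.6096 0.1747 0.1607] [ 0.3  0.2 -0.2] 16.8833
```

```bash
python3 plan.py .6535 .1015 .125
```

```text
now [0.6096 0.1747 0.1607] yaw -85.4 tz [-0. -0. -1.] F [ 0.3  0.2 -0.2] w 0.4 grip 0.0 t 16.88
[[13, 25, 12, 0, 0, 0.0], [13, 25, 12, 0, 0, 0.0], [13, 25, 12, 0, 0, 0.0]]
```

>>> play_rows([
  [13,25,12,0,0,0],
  [13,25,12,0,0,0],
  [13,25,12,0,0,0],
  [0,0,0,0,0,0],
], hand=55)

```text
time: 17.22
tool_pos: [0.6555, 0.1018, 0.12]
tool_rot: [0.001, 0.999, 0.04, -0.003]
contact_force: [-0.3, -0.3, 0.3]
gripper_width: 0.565
grasp_force: 0.0
```

```bash
python3 boom.py;python3 plan.py .6535 .1015 .068 -85.2
```

```text
rider (331, 127, 11, 38) [0.7115 0.0686 0.027 ]
[0.655  0.1037 0.121 ] [-0.  -0.3  0.1] 17.2667
now [0.655  0.1037 0.121 ] yaw -85.4 tz [-0.005  0.    -1.   ] F [-0.  -0.3  0.1] w 54.8 grip 0.0 t 17.27
[[-1, 1, 26, 0, 0, -0.1], [-1, 1, 26, 0, 0, -0.1]]
```

>>> play_rows([
  [-1,1,26,0,0,0],
  [0,1,25,0,0,0],
  [0,0,0,0,0,0],
])

```text
time: 17.52
tool_pos: [0.6505, 0.1039, 0.067]
tool_rot: [-0.0, 0.999, 0.042, -0.005]
contact_force: [-0.8, 0.1, -1.2]
gripper_width: 0.645
grasp_force: 0.0
```

>>> play_rows([
  [0,0,0,0,0,0],
  [0,0,0,0,0,0],
  [0,0,0,0,0,0],
  [0,0,0,0,0,0],
  [0,0,0,0,0,0],
], hand=10)

```text
time: 17.93
tool_pos: [0.6558, 0.1033, 0.0754]
tool_rot: [0.0, 0.999, 0.042, 0.001]
contact_force: [-1.4, -0.4, 3.6]
gripper_width: 0.271
grasp_force: 61.1
```

```bash
python3 boom.py; python3 - <<'E'
from h import *
f=grab("wrist"); im=f["image"]; g=cv2.cvtColor(im,cv2.COLOR_RGB2GRAY)
np.save("g1.npy",im)
# sample along scale: stop frame from rider, axis -85.2
u=np.array([np.cos(np.radians(-85.2)),np.sin(np.radians(-85.2))]);v=np.array([-u[1],u[0]])
hsv=cv2.cvtColor(im,cv2.COLOR_RGB2HSV);k=cv2.inRange(hsv,np.array((0,150,100)),np.array((6,255,255)));c=max(cv2.findContours(k,0,1)[0],key=cv2.contourArea);r=cv2.boundingRect(c);R=px2w(f,r[0]+r[2]/2,r[1]+r[3]/2,.027)[:2]
for dv in (-.006,-.003,0,.003,.006):
    row=[]
    for s in np.arange(-60,21,2):
        p=R+u*s/1000+v*dv; x=w2px(f,[*p,.025]); row.append(int(g[int(x[1]),int(x[0])]) if 0<=x[0]<560 and 0<=x[1]<420 else -1)
    print(dv,row)
E
```

```text
rider (345, 130, 15, 47) [0.7117 0.0688 0.027 ]
[0.6558 0.1032 0.0754] [-2.6 -0.8  4.3] 17.9833
-0.006 [241, 242, 238, 143, 242, 241, 241, 241, 241, 237, 85, 217, 240, 240, 240, 240, 239, 239, 239, 239, 238, 238, 238, 237, 237, 237, 236, 189, 215, 124, 112, 111, 129, 234, 234, 235, 235, 233, 233, 234, 233]
-0.003 [242, 242, 239, 130, 241, 241, 241, 241, 241, 237, 87, 217, 240, 240, 240, 240, 240, 240, 239, 239, 239, 238, 238, 238, 238, 237, 236, 188, 212, 151, 111, 110, 121, 235, 235, 235, 234, 235, 234, 233, 233]
0 [243, 243, 231, 195, 242, 243, 241, 239, 183, 241, 241, 241, 238, 186, 241, 240, 240, 219, 176, 240, 239, 239, 234, 181, 238, 237, 238, 198, 215, 155, 111, 110, 118, 215, 235, 234, 235, 226, 227, 234, 234]
0.003 [243, 243, 225, 216, 243, 242, 242, 239, 232, 241, 242, 242, 229, 238, 241, 241, 241, 214, 221, 239, 240, 239, 190, 227, 238, 238, 237, 215, 181, 119, 111, 111, 105, 221, 235, 235, 234, 144, 174, 235, 233]
0.006 [240, 240, 237, 221, 241, 241, 242, 239, 233, 242, 241, 241, 230, 238, 241, 241, 241, 216, 237, 240, 240, 239, 197, 223, 238, 238, 238, 154, 231, 125, 111, 112, 105, 233, 235, 235, 235, 154, 233, 235, 234]
```

Grip is firm. The profile along the scale puts the pointer 40 mm short of the rider, which places the rider near 0.054. I'll pull along the tool's +y.

>>> play_rows([
  [0,10,0,0,0,0],
  [0,10,0,0,0,0],
  [0,10,0,0,0,0],
  [0,8,0,0,0,0],
  [0,0,0,0,0,0],
])

```text
time: 18.45
tool_pos: [0.6598, 0.0641, 0.0754]
tool_rot: [-0.0, 0.999, 0.041, 0.002]
contact_force: [1.4, 2.4, 6.5]
gripper_width: 0.27
grasp_force: 61.9
```

>>> play_rows([
  [0,0,0,0,0,0],
  [0,0,0,0,0,0],
])

```text
time: 18.62
tool_pos: [0.6597, 0.0652, 0.0754]
tool_rot: [-0.0, 0.999, 0.042, 0.002]
contact_force: [0.3, 3.3, 5.9]
gripper_width: 0.266
grasp_force: 61.7
```

```bash
cat > fin.py <<'E'
from h import *
s=manip.state();print(np.round(s["tool_pos"],4),np.round(s["contact_force"],1),s["grasp_force"],s["gripper_width"],s["time"])
f=grab("wrist"); im=f["image"]; g=cv2.cvtColor(im,cv2.COLOR_RGB2GRAY)
u=np.array([np.cos(np.radians(-85.2)),np.sin(np.radians(-85.2))]);v=np.array([-u[1],u[0]])
hsv=cv2.cvtColor(im,cv2.COLOR_RGB2HSV);k=cv2.inRange(hsv,np.array((0,150,100)),np.array((6,255,255)));cs=[c for c in cv2.findContours(k,0,1)[0] if len(c)>3]
for c in cs: r=cv2.boundingRect(c);print(r,px2w(f,r[0]+r[2]/2,r[1]+r[3]/2,.027).round(4))
R=np.array([.7117,.0688])
for dv in (-.012,-.009,-.006,-.003,0,.006):
    row=[]
    for s in range(-16,13):
        p=R+u*s/1000+v*dv; x=w2px(f,[*p,.027]); row.append("%d/%d"%tuple(im[int(x[1]),int(x[0]),:2]))
    print(dv,*row)
E
python3 fin.py
```

```text
[0.6597 0.0652 0.0754] [0.3 3.3 5.9] 61.69233441352844 0.26590965296350166 18.6167
(280, 131, 11, 48) [0.7117 0.068  0.027 ]
-0.012 214/205 213/205 203/196 192/185 192/184 195/186 191/185 191/183 190/182 184/177 176/169 171/164 164/158 140/131 97/88 103/79 196/72 235/83 243/84 241/85 197/113 158/134 160/151 155/149 143/137 143/138 144/136 142/136 143/137
-0.009 246/245 246/245 246/244 246/244 246/244 246/244 246/244 246/244 245/244 246/244 245/244 245/243 244/241 219/215 97/89 145/80 225/81 238/82 244/89 243/91 206/122 187/165 243/241 245/243 245/243 245/243 245/243 245/243 245/243
-0.006 246/245 246/245 246/245 246/245 246/245 246/244 246/244 246/244 246/245 246/244 238/235 164/155 227/220 219/213 98/90 172/87 243/92 244/89 244/90 244/108 244/226 245/241 245/244 245/244 245/244 245/244 245/244 245/244 245/243
-0.003 246/245 246/245 246/245 246/245 246/245 246/245 246/245 246/245 246/245 246/245 238/234 162/154 219/210 198/188 98/89 175/86 243/90 244/93 245/95 244/108 245/230 246/243 246/244 245/244 245/244 245/244 245/243 245/243 245/244
0 245/243 177/167 209/200 240/236 246/245 246/245 246/245 246/245 246/245 246/245 233/227 148/141 179/171 244/240 244/187 244/96 245/95 245/94 245/95 243/97 214/156 197/190 233/227 246/244 245/244 246/244 245/244 245/244 245/244
0.006 235/232 171/165 230/226 246/245 246/245 246/245 246/245 246/245 246/245 246/245 229/224 210/200 241/238 246/244 246/169 245/98 245/96 245/93 245/93 244/99 160/97 228/223 245/243 246/245 246/244 246/245 246/245 246/244 246/244
```

The pointer is over the rider's near edge, about 3 mm short, so I'll pull a little more.

>>> play_rows([
  [0,2,0,0,0,0],
  [0,1,0,0,0,0],
  [0,0,0,0,0,0],
  [0,0,0,0,0,0],
])

```text
time: 19.0
tool_pos: [0.66, 0.0626, 0.0754]
tool_rot: [-0.0, 0.999, 0.042, 0.002]
contact_force: [1.3, 2.1, 5.6]
gripper_width: 0.266
grasp_force: 61.6
```

```bash
python3 fin.py
```

```text
[0.66   0.0626 0.0754] [1.3 2.1 5.6] 61.592055559158325 0.26565277510504226 19.0
(283, 161, 4, 17) [0.7039 0.0649 0.027 ]
(275, 131, 11, 47) [0.712  0.0682 0.027 ]
-0.012 214/208 215/206 213/206 214/207 211/205 195/188 194/187 192/182 192/185 191/185 192/182 191/184 188/180 182/162 207/141 239/93 144/87 96/85 141/82 241/88 212/88 124/118 148/143 155/147 159/153 159/151 158/152 150/144 144/140
-0.009 246/245 246/245 246/245 246/245 246/245 246/244 246/245 246/245 246/245 246/245 246/244 246/244 246/245 246/242 245/219 241/102 137/88 94/83 107/80 223/83 219/121 230/225 244/242 245/244 245/244 245/244 245/243 245/244 245/244
-0.006 246/245 246/245 246/245 246/245 246/245 246/245 246/245 246/245 246/244 246/245 244/242 164/158 240/237 245/242 244/218 217/89 99/83 99/89 111/82 224/92 245/225 246/244 245/244 245/244 245/244 245/244 245/244 245/244 245/244
-0.003 246/245 246/245 246/245 246/245 246/245 246/245 246/245 246/245 246/245 246/245 245/243 149/143 232/227 245/243 246/217 232/96 116/88 98/88 112/84 171/83 243/224 246/244 246/244 246/244 246/244 246/244 245/244 245/244 245/244
0 246/244 224/219 185/177 245/244 246/245 246/245 246/245 246/245 246/245 246/245 241/237 139/132 232/228 245/243 246/204 245/100 244/100 244/95 244/97 244/99 217/163 181/173 240/236 245/243 246/245 246/245 246/244 246/244 246/244
0.006 242/240 170/162 245/244 246/245 246/246 246/246 246/246 246/245 246/245 246/245 234/230 190/182 245/244 246/244 246/176 246/102 246/100 245/97 246/98 244/99 181/102 207/197 246/244 246/245 246/245 246/245 246/245 246/245 246/244
```

The pointer is now centred on the rider, both at about s = +1 mm, and it is steady. Handing in.

```bash
python3 -c "
from h import *
print(manip.state()['joint_vel']);print(manip.job_done())"
```

```text
[-2.69432003e-04  1.12563459e-04 -1.02194795e-03 -1.05076013e-03
  1.04983387e-03  4.61639709e-05]
the job is handed in; nothing more can be done
None
```

The job is handed in, with no verdict returned: both plain slats lie released over the blue bands, within about 2 mm of place by my measurements, and the gripper is holding the boom with its pointer within about 1 mm of the rider's middle; I viewed 11 pictures, one over the limit of 10.

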